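# Third hand for a cabinet door: press the last rail home in the gluing jig

### The arm

A 6-joint arm with a two-finger parallel gripper is mounted at the origin on the work surface; the furniture and walls round the work are solid. World frame = base frame: x ahead of the robot, y to its left, z up, the work surface at z = 0. Lengths are in m, angles in rad, forces in N, time in s.
With the tool pointing down it reaches from about 0.3 to 0.875 m from the base axis. Payload 6.4 kg.
Tool frame: the origin (TCP) lies on the front face of the gripper's body, between the roots of the fingers; the fingertips stand 73 mm ahead of it and the grasp point (between the pads) lies 54 mm ahead of it; x points along the fingers, z is the direction in which the jaws open and shut, and the axes are right-handed (so a half turn about x gives the same grasp; the last joint's range is limited). The gripper opens to 85 mm and grips with 20 to 120 N. Pads are 22 mm wide; open, the fingers measure 114 mm over their backs; the gripper's body (76 mm by 85 mm) begins 54 mm behind the grasp point. The pads swing forward as they close: fully open they stand 13 mm farther back than shut.
Start: joints at [-1.407, 0.181, 1.607, -0, 1.354, -0.206], TCP at [0.208, -0.536, 0.304] pointing down, gripper open.
Joint ranges: [-2.99, 2.99], [-0.89, 2.07], [0.3, 2.58], [-1.14, 4.28], [0, 2.63], [-3.12, 3.12]. Speed limits (rad/s): [2.57, 2.57, 3.01, 3.14, 3.14, 3.14].

### API

Orientations are given as [roll, pitch, yaw] about the fixed x, y, z axes, in that order (R = Rz(yaw) Ry(pitch) Rx(roll)).
In Python, from rig import r gives the robot as it stands. Calls block until the motion is done:
- r.movep(position, orientation): joint-space move of the TCP to a pose.
- r.move_l(position, feed=0.15, ori=None): straight line of the TCP; ori=None keeps the orientation; feed is the mean speed in m/s.
- r.move_j(angles): joint-space move.
- r.release() and r.gripper_close(grip_force=None): open the fingers fully, or close them until they stop; grip_force is the grip in N (None keeps the last).
- r.sleep(seconds).
- r.inverse_kinematics(position, orientation): joint angles nearest the present ones, or None.
- r.observe(): the state.
- r.get_image(name): name is "side" or "top"; returns the picture (400x640x3 uint8, red, green, blue); there is no depth.
- r.camera_info(name): a dict with "K" (3x3 intrinsics, pixels), "k1" (the pictures are not rectified: a ray, as slopes to the right and down, at radius r is drawn at 1 + k1 r^2 times it, then the intrinsics apply), "R" (3x3) and "t" (3): a world point X has camera coordinates R X + t. Camera axes: x right, y down, z forward; pixel columns grow to the right and rows downward; lengths in m; the calibration is good to about 2 mm. A picture is of the moment at which its call begins. camera_info takes no time and is no camera call.
A pose or a line that the arm cannot do raises r.PlanningError and nothing moves.
- r.sign_off(): hands the job in, once; it reports no verdict.
The state is a dict: "time_s": time; "joint_pos": joint angles; "joint_velocities": joint speeds; "tau": joint torques, N m; "ee_pos": TCP position; "eef_rot": TCP orientation; "wrist_force": force on the tool from outside, world axes, zero at the start; "wrist_torque": the same for the moment, N m; "width": finger opening in m.
Only numpy, scipy, OpenCV 4.12 (cv2) and the standard library are available. Lean on these libraries where they do the work, as an engineer would, in place of code of your own. Each camera call takes 0.05 s, during which the arm holds its last target. There are 200 camera calls.

### The job

I am gluing up a small cabinet door: fit the loose short rail (the one with a tongue at each end) into the open right-hand end of the half-built frame in the jig, lying flat, with its long panel groove facing the rail that is already there, its tongue in the stile's groove, its shoulder tight and its outer edge flush with the stile's end against the side stops. Then press it straight into the stile with a steady 12 N or so, never ramming the joint, for at least four seconds while I pin it, and finish still holding and pressing it: do not let go. Leave the long loose stile and the other things on the counter alone.

Things in the scene. Friction and masses are not known exactly. Their poses are not given: they have to be found in the camera images.
- jig: plywood gluing jig, fixed; board 230 (x) x 290 (y) x 12 mm, origin at the centre of its underside, z up. Far (+x) edge: fence 20 mm high, lined with dark foam, two tabs over the stile. Each y side: two side stops 26 x 18 mm, 18 high, at jig x = +0.024 and -0.080, inner faces at y = -0.1207 and +0.1207; the 78 mm gap between them (mid x = -0.028) leaves room for a finger.
- frame: glued half of the door in the jig, 20 mm thick, lying on the board: stile 240 (y) x 45 mm along the fence, in its -x edge a groove 8.5 wide, 11 mm deep at mid thickness; a rail at its left (+y) end points to -x, panel groove facing -y. Origin: middle of the stile, mid thickness; axes as the jig's. It only yields along +x into the foam, 1 mm per 3 N, up to 9 mm.
- seat (a point): on the frame: where the loose rail's centre (rail) must come: 65 mm in front (-x) of the stile's inner edge, 22.5 mm inside its right (-y) end, at mid thickness (22 mm above the worktop); axes as the frame's. Moves with the frame as the foam yields. The right side stops leave the rail 0.7 mm of play.
- rail: loose short rail, about 100 g, 130 between shoulders (its x) x 45 (y) x 20 mm (z); at each end a tongue 6 thick (mid thickness), 34 wide, 9 mm long; panel groove 8.5 wide, 11 mm deep along its whole +y edge. Origin: its centre (10 mm above the worktop at first). Lies flat right of the jig. Fitted, its axes point as the frame's, +x tongue in the stile. Grip across its width, near the middle.
- rail_groove (a point): middle of the loose rail's grooved edge, 22.5 mm from its centre along its +y
- stile: the door's second stile, loose, not needed yet: same section as the rail but 240 mm long (its x), with plain ends and no tongues; origin at its centre. It lies next to the loose rail, nearer or farther; leave it.
- hammer: small hammer 220 mm long lying far right; leave it
- tape_measure: pocket tape measure with a length of tape out, 55x123x25 mm, at the left; leave it
- pencil: yellow pencil 156 mm long just to the right of the jig; leave it
- peg: wooden clothes peg 72 mm long just to the right of the jig; leave it
- glue_bottle: small bottle 96 mm high at the left; leave it
- glue_tube: white tube 199 mm long far right; leave it

How it is judged:
On the way:
1. the rail is home in the jig and pressed into the stile with 6 to 18 N for four seconds on end (x of rail in the frame of seat between -0.0025 and 0.0025 m and y of rail in the frame of seat between -0.003 and 0.003 m and z of rail in the frame of seat between -0.003 and 0.003 m and y of rail_groove in the frame of seat above 0.015 m and angle between the x axis of rail and the x axis of frame, either way round below 0.04 rad and angle between the z axis of rail and the z axis of frame, either way round below 0.05 rad and contact force between rail and frame between 6 and 18 N and contact force between the fingers and rail above 3 N), for 4 s.
At the end, for the whole second after the job is handed in: Through the last second the fingers hold or push the rail and it presses on the frame with 6 to 18 N, its centre within 2.5 mm (along the push) and 3 mm (sideways, height) of its seat, square within 0.04 rad, flat within 0.05 rad, panel groove towards the other rail (all of step 1); the arm keeps its last pose, push and grip.
It fails at once if the rail is rammed into the frame with more than 35 N (contact force between rail and frame above 35 N).
It fails at once if the other stile, hammer, tape measure, pencil, peg, bottle or tube is moved by more than 15 mm (distance of any of hammer, tape_measure, pencil, glue_bottle, glue_tube, peg, stile from where it was at the start of the episode above 0.015 m).
It also fails if it takes over 58 s, if anything falls off the work surface, if the arm or the gripper's body presses on something with over 40 N, if the wrist force passes 120 N, or if a joint passes its speed limit or range.

## Working session

There is one attempt and no reset: what is moved stays moved. The work goes in short steps, each a Python script; the robot and the scene stay as the last script left them, time stands still between calls to the robot, and variables do not carry over. Pictures are saved under pics/ and viewed, about 8 in all and at most 12, crops included, and the job is handed in when it is done.

```bash
mkdir -p pics; ls
python3 - <<'E'
from rig import r
import cv2
for n in("top","side"):
    cv2.imwrite(f"pics/{n}0.png",r.get_image(n)[:,:,::-1]); c=r.camera_info(n); print(n,c)
print(r.observe())
E
```

```text
pics
top {'K': array([[493.52284134,   0.        , 310.9740523 ],
       [  0.        , 493.52284134, 196.36714375],
       [  0.        ,   0.        ,   1.        ]]), 'k1': -0.1220480028943092, 'R': array([[ 0.43711898, -0.89939404,  0.00416696],
       [-0.86439418, -0.42137956, -0.27433915],
       [ 0.24849487,  0.11631695, -0.96162397]]), 't': array([-0.22127246,  0.40225883,  1.45315205])}
side {'K': array([[381.61114915,   0.        , 316.2457926 ],
       [  0.        , 381.61114915, 196.90045293],
       [  0.        ,   0.        ,   1.        ]]), 'k1': -0.057456038313607134, 'R': array([[-0.55710516,  0.83020871,  0.01968109],
       [ 0.62382697,  0.43402265, -0.6499725 ],
       [-0.54815487, -0.34982544, -0.75970284]]), 't': array([ 0.28599242, -0.23462832,  1.51407874])}
{'time_s': 0.1, 'joint_pos': array([-1.40728197e+00,  1.81477723e-01,  1.60791897e+00,  1.08376601e-05,
        1.35383621e+00, -2.06336792e-01]), 'joint_velocities': array([-1.89046031e-05, -1.40508993e-03, -2.62652600e-03, -1.34934412e-05,
       -2.04555087e-03, -2.78831484e-04]), 'tau': array([ 7.06129395e-04, -4.45874441e+01, -3.52239203e+01, -3.59929672e-04,
        4.09790329e-03, -7.27637001e-06]), 'ee_pos': array([ 0.20778215, -0.53571946,  0.3030627 ]), 'eef_rot': array([2.92880585, 1.56915605, 1.72785833]), 'wrist_force': array([ 0.74355722,  0.79947968, -0.32557059]), 'wrist_torque': array([0.01399189, 0.02811196, 0.01566476]), 'width': 0.08538677526547611}
```

View pics/top0.png

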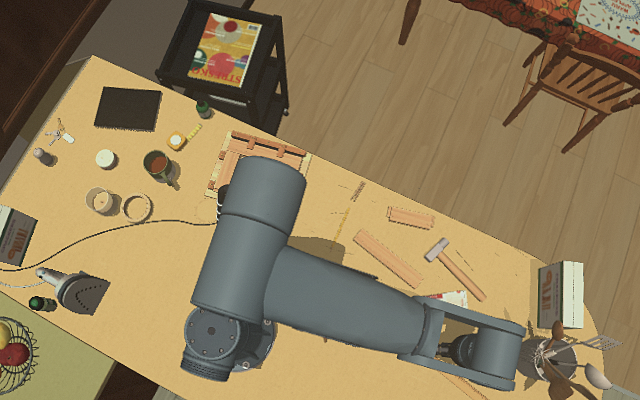

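View pics/side0.png

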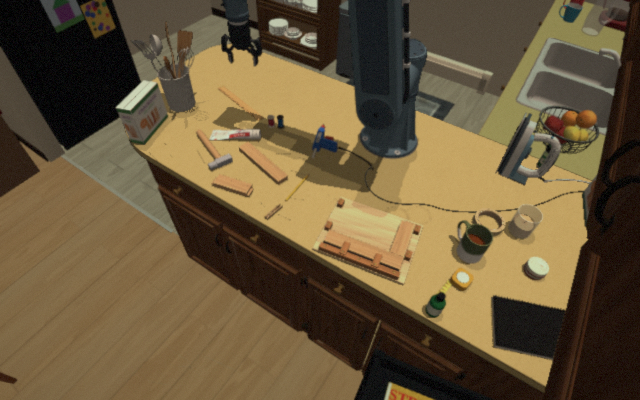

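The top view shows the loose rail at about (410,217) and the stile at (388,258), with the jig partly hidden. The side view shows the rail at (232,186), the stile at (262,163), and the jig at about (367,240). I'll enlarge these areas.

Run:
```python
import cv2,numpy as np
t=cv2.imread("pics/top0.png");s=cv2.imread("pics/side0.png")
up=lambda a,f:cv2.resize(a,None,fx=f,fy=f,interpolation=cv2.INTER_CUBIC)
def grid(a,u0,v0,f,st=10):
    a=up(a,f)
    for i in range(0,a.shape[1],st*f): cv2.putText(a,str(u0+i//f),(i,10),0,.35,(0,0,255));cv2.line(a,(i,12),(i,18),(0,0,255))
    for i in range(0,a.shape[0],st*f): cv2.putText(a,str(v0+i//f),(0,i+4),0,.35,(0,0,255));cv2.line(a,(24,i),(30,i),(0,0,255))
    return a
a=grid(t[195:240,370:450],370,195,10); b=grid(s[165:195,195:275][:, :80],195,165,10) 
b=grid(s[168:198,200:280],200,168,10)
cv2.imwrite("pics/rail.png",np.vstack([a[:300],b]) if 0 else np.vstack([a[:300],b]))
cv2.imwrite("pics/jig.png",grid(s[195:285,312:426],312,195,6)[:, :800] if 114*6<800 else 0)
```

```text
(no output)
```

View pics/rail.png

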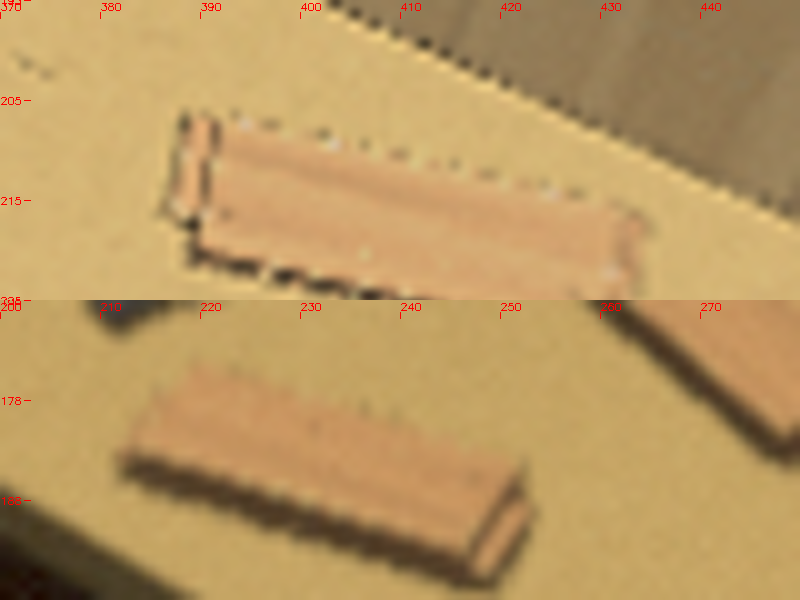

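View pics/jig.png

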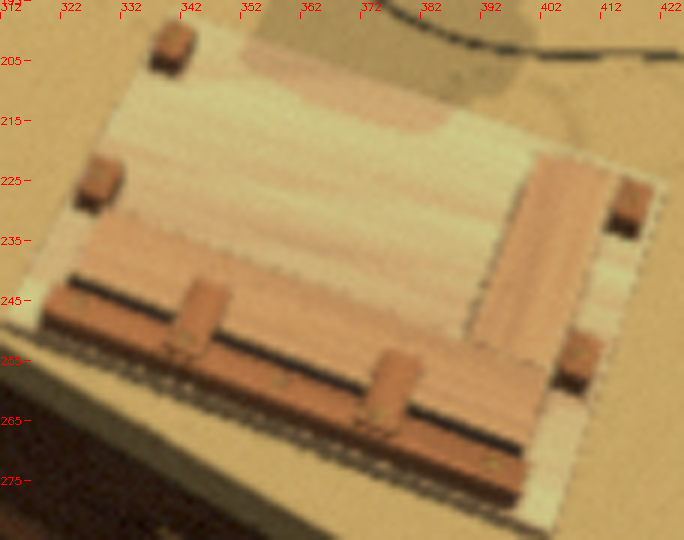

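The rail lies roughly along world y, with one tongue towards the jig. The jig crop shows the stile's inner -y corner at about (329.5,230), the junction at (389.8,251.7), and the +x edge from (324,240.8) to (399,270). Next I'll fit the poses and check which side the groove is on.

```bash
cat > h.py <<'E'
import numpy as np,cv2
from scipy.optimize import least_squares
def proj(r,n,X):
    c=r.camera_info(n); D=np.array([c['k1'],0,0,0,0])
    return cv2.projectPoints(np.atleast_2d(np.asarray(X,float)),cv2.Rodrigues(c['R'])[0],c['t'],c['K'],D)[0][:,0]
def place(p,P):
    c,s=np.cos(p[2]),np.sin(p[2]); P=np.atleast_2d(np.asarray(P,float))
    return np.c_[p[0]+c*P[:,0]-s*P[:,1],p[1]+s*P[:,0]+c*P[:,1],P[:,2]]
def fit(r,obs,p0): # obs: {cam:[(local xyz),(uv)]}
    f=lambda p:np.concatenate([(proj(r,n,place(p,[o[0] for o in L]))-[o[1] for o in L]).ravel() for n,L in obs.items()])
    q=least_squares(f,p0,loss='soft_l1'); return q.x,f(q.x).reshape(-1,2).round(1)
def grid(a,u0,v0,f,st=10):
    a=cv2.resize(a,None,fx=f,fy=f,interpolation=cv2.INTER_CUBIC)
    for i in range(0,a.shape[1],st*f): cv2.putText(a,str(u0+i//f),(i,10),0,.35,(0,0,255));cv2.line(a,(i,12),(i,18),(0,0,255))
    for i in range(0,a.shape[0],st*f): cv2.putText(a,str(v0+i//f),(0,i+4),0,.35,(0,0,255));cv2.line(a,(24,i),(30,i),(0,0,255))
    return a
E
python3 - <<'E'
from rig import r
from h import *
a,b=.065,.0225
# rail local x -> toward jig end (+Y world) ; local y = left of it (-X world)
S=[((a,b,.02),(251.5,184)),((a,-b,.02),(247,193.5)),((-a,-b,.02),(212,182.5)),((-a,b,.02),(219.5,174.5))]
T=[((a,-b,.02),(391,206.5)),((-a,-b,.02),(434,216.5))]
for o in({'side':S},{'side':S,'top':T}):
    p,e=fit(r,o,[.55,-.35,1.5]); print(p.round(4),e.tolist())
F=[((-.0225,-.12,.032),(329.5,230)),((-.0225,.075,.032),(389.8,251.7)),((-.0225,.12,.032),(402.8,256.7)),((.0225,-.12,.032),(324,240.8)),((.0225,.12,.032),(399,270)),((-.1525,.075,.032),(401.2,220.8)),((-.1525,.12,.032),(414,223.7))]
f,e=fit(r,{'side':F},[.6,0,0]); print('frame',f.round(4),e.tolist())
J=[((.115,-.145,.012),(312.3,248.7)),((.115,.145,.012),(403.3,283.3)),((-.115,.145,.012),(423.3,225.3)),((-.115,-.145,.012),(344.5,196.7))]
j,e=fit(r,{'side':J},[.6,0,0]); print('jig',j.round(4),e.tolist())
t=cv2.imread("pics/top0.png")
A=grid(t[195:235,370:450],370,195,10)
B=grid(t[235:270,350:430][:20],350,235,10)
for P,col in ((S,(255,0,0)),):
    q=proj(r,'top',place(p,[(x,y,z) for x in(-a,a) for y in(-b,b) for z in(0,.02)]))
    for u,v in q: cv2.circle(A,(int((u-370+.5)*10),int((v-195+.5)*10)),4,col,1)
cv2.imwrite("pics/rail2.png",np.vstack([A,B]))
E
```

```text
[ 0.5491 -0.3249  1.8062] [[0.7, 0.1], [-0.8, -0.2], [0.5, 0.4], [-0.4, -0.3]]
[ 0.546  -0.3275  1.8041] [[0.7, -0.7], [-0.8, -1.1], [0.6, -0.4], [-0.3, -1.1], [0.9, -1.2], [-1.6, -2.5]]
frame [0.5326 0.1799 0.1781] [[-0.8, -0.3], [-0.5, 0.1], [1.1, 0.4], [-1.0, -0.0], [0.8, -0.6], [-0.2, -0.8], [0.8, 1.0]]
jig [0.468  0.17   0.1644] [[-0.3, -0.8], [0.8, 1.0], [0.6, 0.1], [-4.0, -0.7]]
```

View pics/rail2.png

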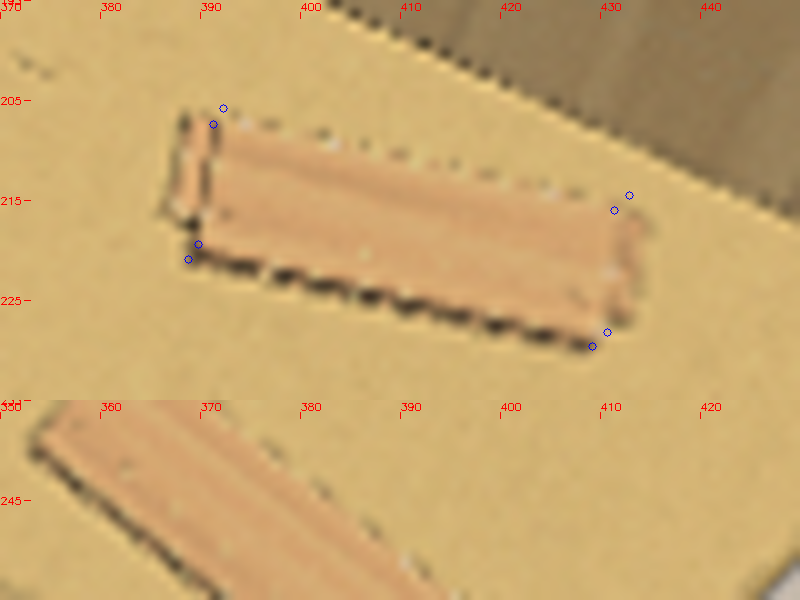

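Run:
```python
from rig import r
from h import *
a,b=.065,.0225
S=[((a,b,.02),(251,183.7)),((a,-b,.02),(246.6,193)),((-a,-b,.02),(212,182.2)),((-a,b,.02),(218.8,174))]
T=[((a,-b,.02),(390.8,206.3)),((-a,-b,.02),(431.3,215)),((a,b,.02),(389.8,218.8)),((-a,b,.02),(429.5,227.5))]
for o in({'side':S},{'top':T},{'side':S,'top':T}):
    p,e=fit(r,o,[.55,-.35,1.8]); print(p.round(4),e.tolist())
np.save('rail.npy',p)
im={n:cv2.imread(f"pics/{n}0.png").mean(2).astype(np.float32) for n in('top','side')}
# brightness over the visible long side face (z=20..0 then worktop), mean over length
for n,sg in(('top',1),('side',-1)):
    zs=[(b-.008,.02),(b-.004,.02)]+[(b,z) for z in np.arange(.02,-.001,-.002)]+[(b+d,0) for d in(.003,.006,.009,.012,.015,.02)]
    print(n,[int(cv2.remap(im[n],*[m.astype(np.float32) for m in np.split(proj(r,n,place(p,[(x,sg*y,z) for x in np.linspace(-.045,.045,30)])),2,1)],cv2.INTER_LINEAR).mean()) for y,z in zs])
f=[.5326,.1799,.1781]
# same for frame's stile +x? use glued rail's +y plain edge / -y grooved edge are not facing; print face size px
q=proj(r,'top',place(p,[(0,b,.02),(0,b,0)]));print(q[1]-q[0]);q=proj(r,'side',place(p,[(0,-b,.02),(0,-b,0)]));print(q[1]-q[0])
s=cv2.imread("pics/side0.png");t=cv2.imread("pics/top0.png")
cv2.imwrite("pics/cmp.png",np.vstack([grid(s[172:198,208:258],208,172,16)[:, :800],grid(s[145:175,236:286][12:],236,157,10)[:,:500].copy() if 0 else np.hstack([grid(s[165:185,260:290],260,165,9),grid(t[255:275,380:410],380,255,9),np.zeros((180,260,3),np.uint8)])]))
```

```text
[ 0.5485 -0.3273  1.8089] [[0.8, -0.0], [-0.8, -0.2], [0.1, 0.4], [-0.1, -0.2]]
[ 0.544  -0.326   1.8092] [[0.3, -0.5], [0.4, -0.7], [-1.1, 0.6], [0.1, 0.5]]
[ 0.5461 -0.3267  1.8105] [[1.4, -0.4], [-0.2, -0.5], [0.7, 0.1], [0.4, -0.5], [0.8, -1.0], [0.9, -1.2], [-0.6, 0.2], [0.6, 0.0]]
top [163, 166, 159, 154, 149, 141, 133, 123, 114, 107, 102, 99, 100, 138, 171, 171, 168, 168, 168]
side [146, 147, 124, 110, 94, 80, 70, 64, 62, 64, 68, 76, 89, 120, 142, 151, 154, 154, 154]
[-1.24668985  1.4114487 ]
[0.88264795 3.87089744]
```

View pics/cmp.png

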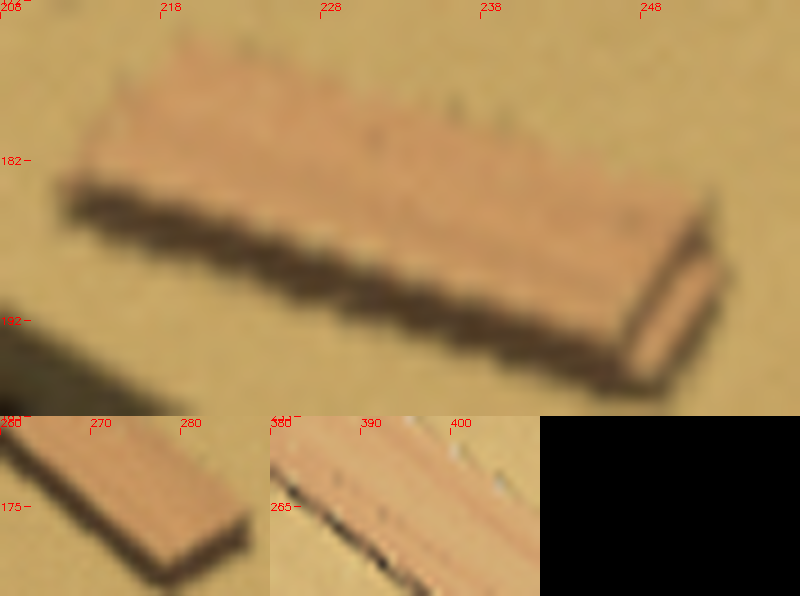

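The picture doesn't settle the groove side, because both long faces look dark. I'll grasp the rail, lift it, and show both long edges to the cameras.

```bash
cat >> h.py <<'E'
from scipy.spatial.transform import Rotation as Ro
def down(th,roll=0): # tool pointing down, jaws opening along world angle th
    z=np.array([np.cos(th),np.sin(th),0]);x=np.array([0,0,-1.]);R=Ro.from_matrix(np.c_[x,np.cross(z,x),z])
    return R
def rpy(R): return R.as_euler('xyz')
E
python3 - <<'E'
from rig import r
from h import *
p=np.load('rail.npy'); f=[.5326,.1799,.1781]
seat=place(f,[(-.0875,-.0975,.022)])[0]; print('seat',seat.round(4))
best=None
for k in(0,np.pi):
    g=p[2]-np.pi/2+k
    q=r.inverse_kinematics([p[0],p[1],.18],rpy(down(g)))
    qs=[r.inverse_kinematics([*seat[:2],.091],rpy(down(f[2]+np.pi/2+k+m))) for m in(0,np.pi)]
    print(k,None if q is None else np.round(q,2),[None if a is None else np.round(a,2) for a in qs])
    if q is not None and (best is None or abs(q[5])<best[0]): best=(abs(q[5]),g)
g=best[1]; np.save('g.npy',g)
r.movep([p[0],p[1],.18],rpy(down(g)))
cv2.imwrite("pics/top1.png",r.get_image('top')[:,:,::-1])
r.move_l([p[0],p[1],.079],feed=.1); print(r.observe()['wrist_force'])
r.gripper_close(40); o=r.observe(); print(o['width'],o['time_s'],o['wrist_force'])
r.move_l([p[0],p[1],.16],feed=.12); o=r.observe(); print(o['width'],o['time_s'],o['wrist_force'],o['joint_pos'].round(2))
E
```

```text
seat [0.4638 0.0684 0.022 ]
0 [-0.73  0.44  1.54  0.    1.16 -0.97] [array([-0.11,  0.27,  2.  , -0.  ,  0.87, -1.86]), array([-0.11,  0.27,  2.  , -0.  ,  0.87,  1.29])]
3.141592653589793 [-0.73  0.44  1.54  0.    1.16  2.18] [array([-0.11,  0.27,  2.  , -0.  ,  0.87,  1.29]), array([-0.11,  0.27,  2.  , -0.  ,  0.87, -1.86])]
[-0.03776935 -1.03523015  0.31297235]
0.043836190006187076 3.3083 [-1.13301702  0.10496799  4.18277347]
0.04401100058334421 4.1333 [-0.44388678 -0.05015411 -1.11619735] [-0.73  0.47  1.55  0.    1.13 -0.97]<sys>:0: UserWarning: Gimbal lock detected. Setting third angle to zero since it is not possible to uniquely determine all angles.
```

```bash
python3 - <<'E' 2>/dev/null
from rig import r
from h import *
g=float(np.load('g.npy'));p=np.load('rail.npy')
L=np.array([np.cos(p[2]),np.sin(p[2]),0])
R=Ro.from_rotvec(-.75*L)*down(g)
for P in([.5,-.15,.36],[.45,-.2,.35],[.5,-.15,.3]):
    try: r.movep(P,rpy(R)); break
    except r.PlanningError as e: print(e)
o=r.observe(); c=np.array(o['ee_pos'])+.054*R.apply([1,0,0]); print(c,o['time_s'],o['width'])
out=[]
for n in('side','top'):
    im=r.get_image(n)[:,:,::-1]; cv2.imwrite(f"pics/{n}2.png",im)
    u,v=proj(r,n,c)[0].astype(int); print(n,u,v)
    out.append(cv2.convertScaleAbs(grid(im[v-25:v+25,u-40:u+40],u-40,v-25,8)[:, :640][:300 if n=='top' else 400],alpha=1.4,beta=10))
cv2.imwrite("pics/show.png",np.vstack([out[0][50:350],out[1]]))
E
```

```text
[ 0.53578179 -0.14171417  0.31985423] 5.225 0.04400718744098976
side 270 133
top 366 161
```

View pics/show.png

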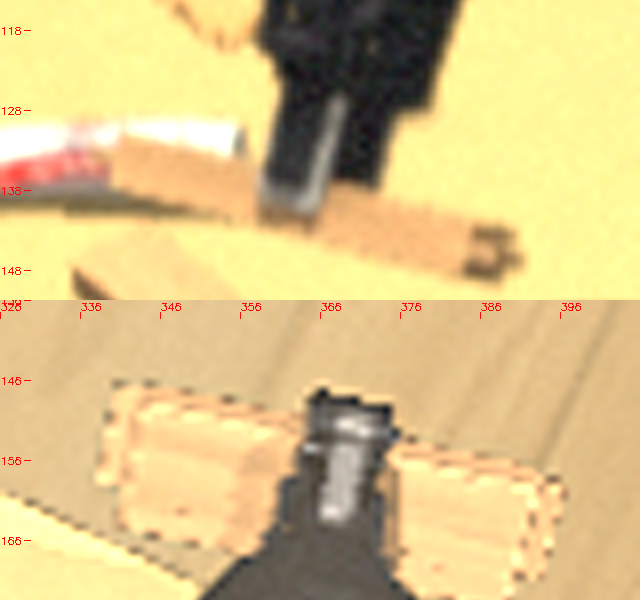

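The side view shows the original +X face is plain, so the groove is on the -X side (local +y). The rail therefore turns by about -1.63 rad. Next I'll refine the frame pose from the top camera.

```bash
python3 - <<'E' 2>/dev/null
from rig import r
from h import *
t=cv2.imread("pics/top2.png")
cv2.imwrite("pics/jigtop.png",grid(t[125:210,200:320],200,125,6))
f=[.5326,.1799,.1781]
F=[(-.0225,-.12,.032),(-.0225,.075,.032),(-.0225,.12,.032),(.0225,-.12,.032),(.0225,.12,.032),(-.1525,.075,.032),(-.1525,.12,.032)]
print(proj(r,'top',place(f,F)).round(1).tolist())
E
```

```text
[[298.1, 167.8], [239.7, 152.2], [226.4, 148.7], [302.0, 155.0], [230.8, 136.2], [226.8, 189.6], [213.3, 185.9]]
```

View pics/jigtop.png

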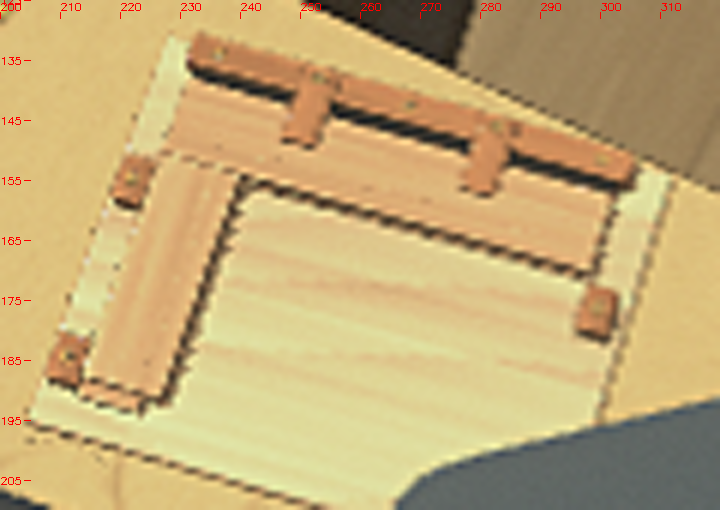

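```bash
python3 - <<'E' 2>/dev/null
from rig import r
from h import *
F=[(-.0225,-.12,.032),(-.0225,.075,.032),(-.0225,.12,.032),(.0225,-.12,.032),(.0225,.12,.032),(-.1525,.075,.032),(-.1525,.12,.032)]
S=[(329,229.5),(389.3,251.2),(402.3,256.2),(323.5,240.3),(398.5,269.5),(400.7,220.3),(413.5,223.2)]
T=[(297.9,169.3),(240.4,154.3),(227.1,149.9),(301.6,156.8),(230.4,137.6),(226.8,191.3),(213.8,187.6)]
S=list(zip(F,S));T=list(zip(F,T))
for o in({'side':S},{'top':T},{'side':S,'top':T}):
    f,e=fit(r,o,[.53,.18,.17]); print(f.round(4),abs(e).max())
np.save('frame.npy',f)
p=np.load('rail.npy');g=float(np.load('g.npy'))+f[2]-p[2]
R=down(g); np.save('gt.npy',g)
s=place(f,[(-.0875-.022,-.0975+.005,0)])[0]
r.movep([*s[:2],.2],rpy(R)); r.move_l([s[0],s[1],.13],feed=.12)
o=r.observe(); print(o['time_s'],o['width'],o['wrist_force'],o['ee_pos'],s)
out=[]
for n in('side','top'):
    im=r.get_image(n)[:,:,::-1]; cv2.imwrite(f"pics/{n}3.png",im)
im=cv2.imread('pics/side3.png'); cv2.imwrite('pics/above.png',grid(im[190:280,312:426],312,190,6))
E
```

```text
[0.5319 0.1778 0.1781] 1.1
[0.5278 0.1769 0.1777] 0.6
[0.5294 0.1774 0.1789] 1.4
8.2917 0.04367546690212654 [ 0.660923    0.45623773 -0.32874443] [0.43853678 0.06678778 0.13042308] [0.43811933 0.0668873  0.        ]
```

View pics/above.png

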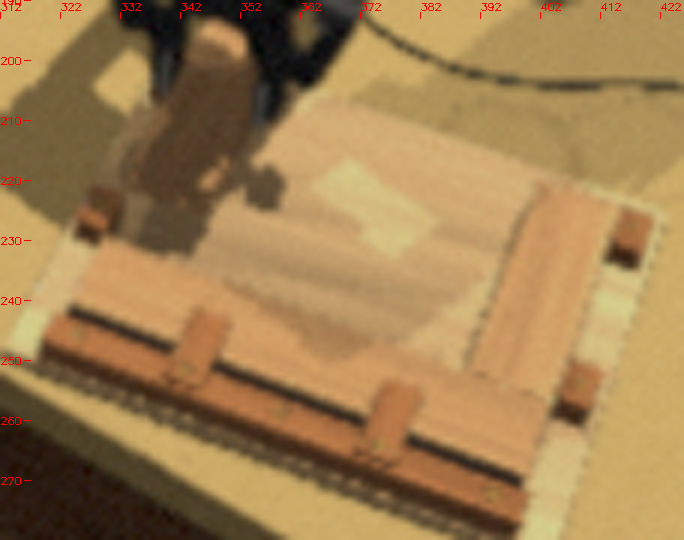

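```bash
python3 - <<'E' 2>/dev/null
from rig import r
from h import *
f=np.load('frame.npy'); ux=np.array([np.cos(f[2]),np.sin(f[2]),0]);uy=np.array([-ux[1],ux[0],0])
s=place(f,[(-.0875-.022,-.0975+.005,0)])[0]
r.move_l([*s[:2],.095],feed=.08); r.sleep(.2)
b=np.array(r.observe()['wrist_force']); z=.095; hist=[]
while z>.0885:
    z-=.0005; r.move_l([*s[:2],z],feed=.02); o=r.observe(); d=o['wrist_force']-b; hist.append((round(z,4),d.round(1).tolist(),o['wrist_torque'].round(2).tolist()))
    if d[2]>3: break
for h in hist[-8:]: print(h)
o=r.observe(); print(o['time_s'],o['ee_pos'],b)
E
```

```text
(0.0945, [-0.0, 0.4, -0.2], [0.0, 0.01, 0.02])
(0.094, [-1.0, 0.5, 0.0], [0.04, 0.06, 0.04])
(0.0935, [-1.5, 0.2, -0.4], [0.01, -0.0, 0.02])
(0.093, [-0.9, 0.3, -0.3], [0.02, -0.02, 0.03])
(0.0925, [-1.2, 0.4, -0.5], [-0.01, 0.04, 0.05])
(0.092, [-1.6, 0.6, 0.1], [0.04, -0.03, -0.02])
(0.0915, [-3.2, -0.2, 6.3], [0.04, 0.33, -0.03])
10.925 [0.43819364 0.06687765 0.09174374] [ 1.43501241 -0.33717809 -0.64030263]
```

Contact with the board came at the expected height. Now I'll ease up slightly and slide towards the right stops.

```bash
python3 - <<'E' 2>/dev/null
from rig import r
from h import *
f=np.load('frame.npy'); ux=np.array([np.cos(f[2]),np.sin(f[2]),0]);uy=np.array([-ux[1],ux[0],0])
s=place(f,[(-.0875-.022,-.0975+.005,.0918)])[0]
r.move_l(s,feed=.02); r.sleep(.2)
b=np.array(r.observe()['wrist_force']); hist=[]; d=0
while d<.013:
    d+=.0006; r.move_l(s-d*uy,feed=.02); o=r.observe(); w=o['wrist_force']-b; hist.append((round(d,4),(w@uy).round(1),(w@ux).round(1),w[2].round(1),o['wrist_torque'].round(2).tolist()))
    if w@uy>4: break
for h in hist[-6:]: print(h)
np.save('cont.npy',s-d*uy)
o=r.observe(); print(o['time_s'],o['ee_pos'],b,o['width'])
E
```

```text
(0.0024, np.float64(-1.1), np.float64(-1.1), np.float64(-0.6), [0.01, 0.01, -0.02])
(0.003, np.float64(-1.6), np.float64(-0.8), np.float64(-0.4), [0.0, -0.02, 0.06])
(0.0036, np.float64(-0.3), np.float64(-0.1), np.float64(-0.5), [-0.05, 0.01, -0.04])
(0.0042, np.float64(-0.9), np.float64(-1.0), np.float64(-1.2), [0.02, 0.0, 0.07])
(0.0048, np.float64(1.1), np.float64(-1.0), np.float64(-0.5), [0.3, 0.05, 0.08])
(0.0054, np.float64(4.4), np.float64(-0.5), np.float64(1.0), [0.83, 0.03, 0.23])
13.625 [0.43889414 0.06208585 0.09178548] [0.73848932 0.70463225 0.11454799] 0.044195111048475705
```

```bash
cat > push.py <<'E'
from rig import r
from h import *
f=np.load('frame.npy'); ux=np.array([np.cos(f[2]),np.sin(f[2]),0]);uy=np.array([-ux[1],ux[0],0])
E
python3 - <<'E' 2>/dev/null
from push import *
s=np.load('cont.npy')+.0006*uy; np.save('s.npy',s)
r.move_l(s,feed=.02); r.move_l(s+.007*ux,feed=.03); r.sleep(.2)
b=np.mean([r.observe()['wrist_force'] for _ in range(1)],0); np.save('b.npy',b); d=.007; hist=[]
while d<.030:
    d+=.0006; r.move_l(s+d*ux,feed=.015); o=r.observe(); w=o['wrist_force']-b
    hist.append((round(d,4),-(w@ux).round(1),(w@uy).round(1),w[2].round(1),((o['ee_pos']-s)@ux).round(4)))
    if -w@ux>4 or abs(w[2])>6: break
for h in hist[-14:]: print(*h)
o=r.observe(); print(o['time_s'],o['ee_pos'],b,o['width'],o['wrist_torque'])
np.save('d.npy',d)
for n in('side','top'): cv2.imwrite(f"pics/{n}4.png",r.get_image(n)[:,:,::-1])
a=cv2.imread('pics/side4.png'); cv2.imwrite('pics/in.png',grid(a[190:265,312:412],312,190,8))
E
```

```text
0.0076 2.6 0.6 4.3 0.007
0.0082 6.3 -1.8 7.3 0.0071
14.9583 [0.44591339 0.06348209 0.09174376] [-3.05344527  2.86993286  1.97823964] 0.04375602597202822 [0.10747924 1.18709884 0.09437228]
```

View pics/in.png

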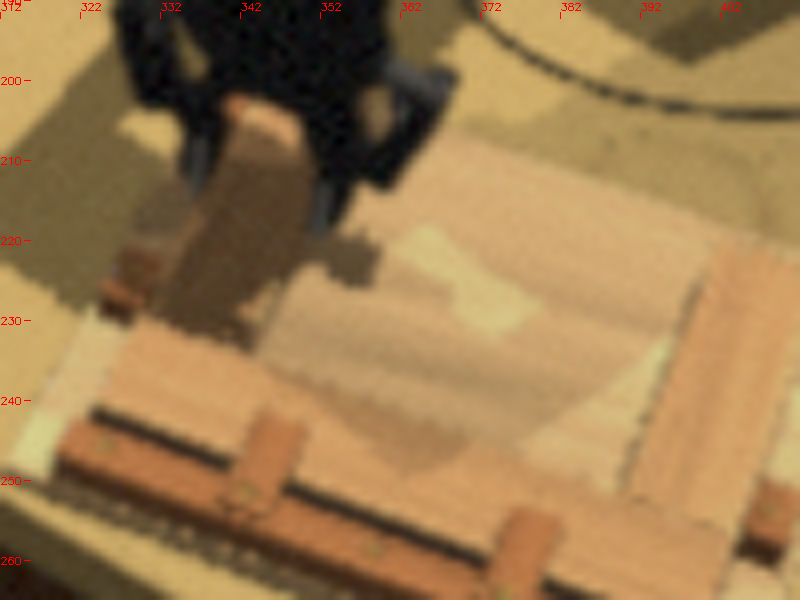

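The rail stopped at d=7 mm with a torque pattern that puts the load at its rear, so it is probably slightly nose-up in the grip and the tongue is hitting the groove lip. I'll back off, set it flat on the board and regrip a little lower.

```bash
python3 - <<'E' 2>/dev/null
from push import *
s=np.load('s.npy')
r.move_l(s+.003*ux,feed=.03); o=r.observe()
print('tool axis',Ro.from_euler('xyz',o['eef_rot']).apply([1,0,0]).round(4),o['wrist_force'],o['wrist_torque'])
r.release(); r.sleep(.2); o=r.observe(); print(o['width'],o['wrist_force'],o['wrist_torque'])
for n in('side','top'): cv2.imwrite(f"pics/{n}5.png",r.get_image(n)[:,:,::-1])
t=s+.003*ux; t[2]=.0885
r.move_l(t,feed=.03); o=r.observe(); print(o['ee_pos'],o['wrist_force'])
r.gripper_close(60); r.sleep(.2); o=r.observe(); print(o['width'],o['wrist_force'],o['wrist_torque'],o['time_s'])
E
```

```text
tool axis [ 1.1e-03  2.0e-04 -1.0e+00] [-0.52222365  4.19796313  0.43612359] [ 0.78623957 -0.01634764  0.22052035]
0.0855190785883334 [-0.1504522   0.1850955  -0.30009791] [ 0.0293588  -0.03189939  0.00029672]
[0.44165961 0.06273377 0.08819473] [ 0.03618025  0.48475652 -0.63329244]
0.04360919749905109 [-1.21810571  0.10961212  5.0256163 ] [ 0.18788998  0.30757925 -0.15591548] 17.1
```

```bash
python3 - <<'E' 2>/dev/null
from push import *
s=np.load('s.npy'); t=s+.003*ux
for z in(.0887,.0889,.0891):
    t[2]=z; r.move_l(t,feed=.01); w=r.observe()['wrist_force']; print(z,w.round(1))
    if w[2]<1.5: break
s=t-.003*ux; np.save('s.npy',s); d=.003; hist=[]
while d<.030:
    d+=.0006; r.move_l(s+d*ux,feed=.015); o=r.observe(); w=o['wrist_force']
    hist.append((round(d,4),-(w@ux).round(1),(w@uy).round(1),w[2].round(1),((o['ee_pos']-s)@ux).round(4),o['wrist_torque'][1].round(2)))
    if -w@ux>4.5 or abs(w[2])>6: break
for h in hist[-20:]: print(*h)
np.save('d.npy',d);o=r.observe(); print(o['time_s'],o['width'])
E
```

```text
0.0887 [-1.2  1.4  4.2]
0.0889 [0.7 2.9 2. ]
0.0891 [ 0.5  1.9 -0.6]
0.0132 0.8 1.8 -0.5 0.0133 0.14
0.0138 0.7 2.0 -0.7 0.0139 0.04
0.0144 -0.1 0.8 -0.6 0.0145 0.04
0.015 0.1 0.7 -0.0 0.0151 0.03
0.0156 -0.6 0.2 -1.8 0.0157 0.01
0.0162 -0.4 0.5 -0.6 0.0163 0.01
0.0168 -0.6 0.9 -1.3 0.0169 -0.04
0.0174 -0.3 0.9 -0.5 0.0175 0.02
0.018 0.4 0.8 -0.6 0.0181 -0.0
0.0186 -0.6 -0.0 -0.5 0.0187 0.04
0.0192 -0.3 0.3 -1.3 0.0192 -0.0
0.0198 0.4 0.2 -0.8 0.0198 0.03
0.0204 0.0 0.1 -0.2 0.0205 -0.02
0.021 0.1 -0.5 -1.5 0.0211 -0.03
0.0216 -0.1 -0.5 -1.1 0.0216 0.04
0.0222 0.6 -0.3 -0.7 0.0222 -0.02
0.0228 1.3 -0.1 -0.0 0.0226 0.13
0.0234 2.5 0.3 1.0 0.0231 0.36
0.024 4.3 -0.6 0.1 0.0236 0.57
0.0246 4.7 -0.9 2.9 0.0241 0.66
26.85 0.04330564271979437
```

The tongue went in freely, and the shoulder met the stile at d≈22.5 mm against the 22 mm I expected. Now I'll build up to 12 N.

```bash
python3 - <<'E' 2>/dev/null
from push import *
s=np.load('s.npy'); d=float(np.load('d.npy'))
for i in range(10):
    o=r.observe(); w=o['wrist_force'];F=-w@ux
    print(round(d,4),F.round(1),(w@uy).round(1),w[2].round(1),((o['ee_pos']-s)@ux).round(4),(o['wrist_torque']).round(2),o['width'].round(4))
    if F>11: break
    d+=.0004 if F>8 else .0007; r.move_l(s+d*ux,feed=.01)
np.save('d.npy',d); r.sleep(.5)
for k in range(2):
    o=r.observe(); w=o['wrist_force']; print('hold',o['time_s'],(-w@ux).round(1),(w@uy).round(1),w[2].round(1)); r.sleep(.3)
for n in('side','top'): cv2.imwrite(f"pics/{n}6.png",r.get_image(n)[:,:,::-1])
a=cv2.imread('pics/side6.png'); b=cv2.imread('pics/top6.png')
cv2.imwrite('pics/home.png',np.vstack([grid(a[195:250,310:410],310,195,8)[:,:,:][:360],grid(b[145:175,240:340],240,145,8)]))
E
```

Run:
```python
from push import *
s=np.load('s.npy'); d=float(np.load('d.npy'))
for i in range(10):
    o=r.observe(); w=o['wrist_force'];F=-w@ux
    print(round(d,4),F.round(1),(w@uy).round(1),w[2].round(1),((o['ee_pos']-s)@ux).round(4),(o['wrist_torque']).round(2),round(o['width'],4))
    if F>11: break
    d+=.0004 if F>8 else .0007; r.move_l(s+d*ux,feed=.01)
np.save('d.npy',d); r.sleep(.5)
for k in range(2):
    o=r.observe(); w=o['wrist_force']; print('hold',o['time_s'],(-w@ux).round(1),(w@uy).round(1),w[2].round(1)); r.sleep(.3)
for n in('side','top'): cv2.imwrite(f"pics/{n}6.png",r.get_image(n)[:,:,::-1])
a=cv2.imread('pics/side6.png'); b=cv2.imread('pics/top6.png')
cv2.imwrite('pics/home.png',np.vstack([grid(a[195:250,310:410],310,195,8)[:,:,:][:360],grid(b[145:175,240:340],240,145,8)]))
```

```text
0.0246 4.7 -0.9 2.9 0.0241 [-0.3   0.66 -0.1 ] 0.0433
0.0253 6.1 -1.7 3.6 0.0245 [-0.39  0.9  -0.1 ] 0.0431
0.026 7.6 -0.6 5.6 0.0249 [-0.42  1.17 -0.16] 0.0436
0.0267 10.0 -1.8 6.9 0.0253 [-0.51  1.44 -0.09] 0.0431
0.0271 11.0 -1.7 7.3 0.0254 [-0.59  1.61 -0.18] 0.0435
0.0275 11.8 -2.4 8.8 0.0256 [-0.68  1.78 -0.22] 0.0434
hold 28.6 11.1 -1.7 9.3
hold 28.9 12.2 -1.2 9.2
```

View pics/home.png

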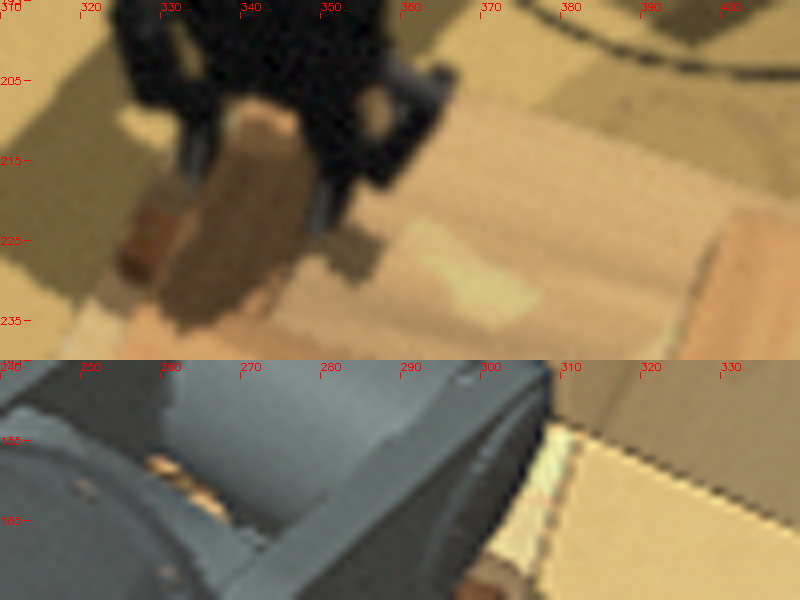

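Run:
```python
from push import *
a=cv2.imread('pics/side6.png')
c=a[205:245,315:365].astype(float); e=(255*np.clip((c-20)/140,0,1)**.6).astype(np.uint8)
A=grid(e,315,205,8); B=A.copy()
def dot(X,col):
    for u,v in proj(r,'side',X): cv2.circle(B,(int((u-315+.5)*8),int((v-205+.5)*8)),3,col,-1)
o=r.observe(); m=o['ee_pos']; rail=[m[0],m[1],f[2]]
off=np.array([.0025*.0,0]) 
dot(place(rail,[(.065,y,.032) for y in np.linspace(-.0225,.0225,6)]),(0,0,255))
dot(place(rail,[(x,y,.032) for y in(-.0225,.0225) for x in np.linspace(-.06,.06,5)]),(0,0,255))
fr=[f[0]+.0035*ux[0],f[1]+.0035*ux[1],f[2]]
dot(place(fr,[(-.0225,y,.032) for y in np.linspace(-.12,-.03,9)]),(255,0,0))
sx=place(fr,[(-.0875,-.0975,0)])[0][:2]-m[:2]; print('seat-rail est',sx@ux[:2],sx@uy[:2])
for y in(-.012,0,.012,.018):
    q=proj(r,'side',place(rail,[(x,y,.032) for x in np.arange(.03,.1,.004)]))
    print(y,[int(v) for v in cv2.remap(a.max(2).astype(np.float32),q[:,:1].astype(np.float32),q[:,1:].astype(np.float32),1)[:,0]])
cv2.imwrite('pics/chk.png',np.hstack([A,B]))
```

```text
seat-rail est -0.0001273037551721566 -0.00029891010823156265
-0.012 [83, 83, 86, 84, 82, 79, 81, 78, 83, 83, 86, 102, 142, 196, 209, 211, 208, 209]
0 [85, 84, 84, 83, 84, 85, 85, 82, 82, 83, 82, 90, 114, 152, 191, 207, 209, 209]
0.012 [84, 83, 82, 81, 81, 80, 83, 91, 94, 125, 159, 172, 187, 204, 211, 210, 207, 206]
0.018 [83, 83, 89, 98, 104, 117, 144, 162, 165, 162, 172, 181, 184, 201, 211, 211, 208, 208]
```

View pics/chk.png

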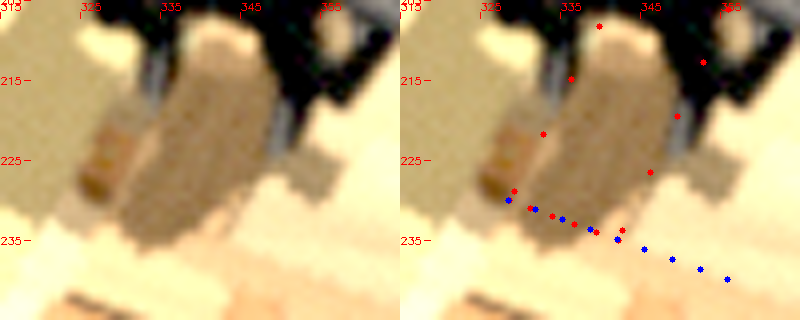

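The enhanced crop shows the shadow crossing from the rail onto the stile at about (332–343, 230–236) with no step or gap. The projected shoulder and stile edges coincide, so the shoulder is tight. I'll relieve the downward load slightly, hold for over 4 s, then hand in.

Run:
```python
from push import *
s=np.load('s.npy'); d=float(np.load('d.npy'))
def st(t=''):
    o=r.observe(); w=o['wrist_force']; F=-w@ux; print(t,round(o['time_s'],2),F.round(1),(w@uy).round(1),w[2].round(1),((o['ee_pos']-s)@ux).round(4),o['ee_pos'][2].round(4),round(o['width'],4)); return F
st()
r.move_l(s+d*ux+[0,0,.0003],feed=.01)
F=np.mean([(r.sleep(.15),st('raised'))[1] for _ in range(4)])
if abs(F-12)>1.5: d+=(12-F)/7000; r.move_l(s+d*ux+[0,0,.0003],feed=.01)
for i in range(12): r.sleep(.5); st('hold')
```

```text
29.3 11.1 -1.5 8.5 0.0256 0.0888 0.0433
raised 29.7 10.1 -2.9 5.0 0.0256 0.0889 0.0433
raised 29.85 10.7 -2.5 6.3 0.0256 0.0889 0.0438
raised 30.0 9.6 -2.3 5.2 0.0257 0.0889 0.0431
raised 30.15 10.3 -2.1 5.5 0.0256 0.0889 0.0435
hold 30.9 12.0 -2.5 6.2 0.0257 0.0889 0.0435
hold 31.4 10.7 -2.4 6.6 0.0258 0.0889 0.0433
hold 31.9 11.0 -2.8 6.2 0.0258 0.0889 0.0432
hold 32.4 10.4 -2.5 5.8 0.0257 0.0889 0.0435
hold 32.9 10.8 -2.5 6.0 0.0258 0.0889 0.044
hold 33.4 10.8 -2.8 5.6 0.0257 0.0889 0.0433
hold 33.9 10.4 -2.5 6.1 0.0258 0.0889 0.0438
hold 34.4 12.0 -2.1 6.1 0.0257 0.0889 0.0437
hold 34.9 11.2 -3.1 5.3 0.0258 0.0889 0.0432
hold 35.4 10.9 -2.1 6.6 0.0258 0.0889 0.0432
hold 35.9 11.2 -2.2 5.7 0.0258 0.0889 0.0433
hold 36.4 11.7 -2.4 5.2 0.0257 0.0889 0.0435
```

```bash
python3 -c "
from rig import r
print(r.sign_off())"
```

```text
the job is handed in; nothing more can be done
None
```

The loose rail is seated in the right-hand end of the frame, and the arm is still gripping it and pressing it into the stile. The job was handed in at about 36 s; no verdict was reported.

**What I did:** I found the rail and the frame with both cameras and picked the rail up. I then lifted it to the side camera, which showed a plain outer face, so I took the other long edge as the groove. After turning it to face the fixed rail, I set it down on the jig board, touched the right side stops and backed off about 0.6 mm.

**What went wrong on the way:** the first push stopped about 7 mm in, at roughly 9 N. I never confirmed the cause. I backed off, regripped the rail flat on the board and lower down, and it then slid in freely.

**Last checks:**
- **Shoulder:** contact came at 22.6 mm, against 22 mm expected from the cameras. The enlarged side picture showed no gap or step at the joint.
- **Position:** I estimate the rail within about 0.3 mm of its seat, both along the push and sideways. That leans on a calibration good to about 2 mm, and the two cameras disagreed by about 4 mm in x, so I averaged them.
- **Force:** the wrist sensor read 10.4–12.0 N along the push for six seconds, and the force rose at about 3 N per mm as the foam should. Some of that may be friction on the board, so the joint itself may see 1–2 N less.
- **Leftover load:** about 6 N vertical and 2.5 N sideways remain on the wrist. I think the vertical part is the rail resting on the board.
- **Other items:** I did not check the loose stile and the other things at the end, but I planned the moves to stay clear of them.

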